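# Hang the paddle board on the drying stand and tug-test it

## Task

Take the pale paddle board out of the rack and hang it by its slot on the spring hook of the drying stand. Before letting go, tug it straight down gently, with a steady 8 N or so for a full second, to make sure that the hook holds it, then ease off and let go so that it hangs free and still. Do not yank at the hook, and leave the dark board and everything else where it is.

Things in the scene. Friction and masses are not known exactly. Their poses are not given: they have to be found in the camera images.
- pale_board_slot (a point): Centre of the PALE board's hanging slot (the board to hang); axes as the board's. 105 mm above its underside, 35 mm below its top. The slot goes through along x: 16 mm wide (y), 50 mm tall (25 mm up and down from here), 14 mm of wood either side, 10 mm above. Best gripped from above across the 44 mm handle (y), level with the slot's upper half: the hook arm then passes between the fingers.
- pale_board: PALE wooden paddle board with burnt rings on both faces (alike), loose, 0.12 to 0.18 kg, upright (z up). Origin at the centre of its underside. 12 mm thick (x); lower part 76 mm wide (y), 70 mm tall; above it a handle 44 mm wide, 70 mm tall with the slot; 140 mm in all.
- dark_board: The DARK brown paddle board, same shape and size as the pale one; origin at the centre of its underside. Stays in the rack.
- rack: Fixed dark wooden rack 130 (x) x 100 (y) x 35 mm, origin at the centre of its underside. Two grooves along its y at x = -30 and +30 mm, 15 mm wide, 25 mm deep, floor 10 mm up; one board stands in each, its y along the groove (within a few degrees).
- stand: Fixed steel drying stand, origin under the column (16 mm thick, 225 mm high) at table level. Own x points from the hook's tip to the column, z up. Foot 150 x 100 x 12 mm. A level, round, 8 mm thick hook arm runs from the column to -x and ends in an upturned tip, outer face 136 mm from the column's axis, top 14 mm above the arm's axis. Nothing stands above the arm.
- hook_seat (a point): Fixed to the stand, axes as its own: where the board should hang, 112 mm from the column axis, 195 mm above the table, the NOMINAL height of the arm's axis. Its collar was clamped by hand: the arm really sits up to 10 mm higher or lower, not reported, to be felt or seen. With its centre 5 mm above this point the slot passes over the tip (16 to 24 mm tipward) at any such height.
- spring_hook (a joint): How far the hook arm is drawn down against its spring, m (0 = at rest, grows downward, stop at 0.012). Stiffness 3 N per mm: the hung board's weight gives about 0.0005, a load of 8 N about 0.0027.
- desk_lamp: Fixed green desk lamp behind and to the left of the rack, origin under the centre of its round foot; its jointed arm and shade reach up to about half a metre and forward to the left over the worktop: keep the gripper and arm clear of it.
- teal_paint: teal paint bottle with white cap, 38x38x105 mm; bystander, origin at the centre of its underside
- red_paint: red paint bottle with black cap, 38x38x105 mm; bystander, origin at the centre of its underside
- gourd: small round dried gourd, 61x61x48 mm; bystander, origin at the centre of its underside
- sander: black foam sanding block, 64x98x24 mm; bystander, origin at the centre of its underside
- flat_brush: flat brush with black handle, 20x200x12 mm, lying; bystander, origin at the centre of its underside
Not all that is in view belongs to the job. Leave any orange look-alike of the pale_board alone.

How it is judged:
On the way, in this order (a step that is already met when the one before it is completed fails the run):
1. the pale board, held by the fingers, is brought over the hook so that the hook arm passes through its slot (x of pale_board_slot in the frame of hook_seat between -0.022 and 0.06 m and y of pale_board_slot in the frame of hook_seat between -0.015 and 0.015 m and z of pale_board_slot in the frame of hook_seat between -0.045 and 0.025 m and contact force between pale_board and the fingers above 1 N and value of joint spring_hook below 0.0015 m), for 0.1 s.
2. still held by the fingers and hanging on the hook, it is pulled down so that the spring is drawn 1.5 to 4 mm (4.5 to 12 N) for 0.6 s (x of pale_board_slot in the frame of hook_seat between -0.022 and 0.06 m and y of pale_board_slot in the frame of hook_seat between -0.015 and 0.015 m and contact force between pale_board and the fingers above 1 N and contact force between pale_board and stand above 3.5 N and value of joint spring_hook between 0.0015 and 0.004 m), for 0.6 s.
At the end, for the whole second after the job is handed in: The pale board hangs untouched and still (under 30 mm/s) by its slot on the hook arm: slot centre within 15 mm of the arm sideways, 22 mm tipward to 60 mm columnward of the seat, over 140 mm high; upright within 0.2 rad; over 0.5 N on the stand, spring drawn under 1.5 mm (x of pale_board_slot in the frame of hook_seat between -0.022 and 0.06 m and y of pale_board_slot in the frame of hook_seat between -0.015 and 0.015 m and angle between pale_board_slot's own z axis and vertical below 0.2 rad and height (world z) of pale_board_slot above 0.14 m and contact force between pale_board and stand above 0.5 N and contact force between pale_board and the fingers below 0.05 N and linear speed of pale_board below 0.03 m/s and value of joint spring_hook below 0.0015 m).
It fails at once if the hook is yanked: its spring drawn by more than 6 mm (18 N) (value of joint spring_hook above 0.006 m).
It fails at once if the board loads the stand with more than 22 N (contact force between pale_board and stand above 22 N).
It fails at once if the robot itself presses on the stand with more than 15 N (contact force between any of the fingers, the arm and stand above 15 N).
It fails at once if the dark board is moved by more than 20 mm (distance of dark_board from where it was at the start of the episode above 0.02 m).
It fails at once if a bystander is moved by more than 20 mm (distance of any of teal_paint, red_paint, gourd, sander, flat_brush from where it was at the start of the episode above 0.02 m).
It also fails if it takes over 58 s, if anything falls off the work surface, if the arm or the gripper's body presses on something with over 40 N, if the wrist force passes 120 N, or if a joint passes its speed limit or range.

## Robot

A 6-joint arm with a two-finger parallel gripper is mounted at the origin on a cart in front of the work surface, level with it; the furniture and walls round the work are solid. World frame = base frame: x ahead of the robot, y to its left, z up, the work surface at z = 0. Lengths are in m, angles in rad, forces in N, time in s.
With the tool pointing down it reaches from about 0.25 to 0.775 m from the base axis. Payload 4 kg.
Tool frame: the origin (TCP) lies at the very end of the fingers, on their centre line; the grasp point (between the pads) lies ctrl.tcp_to_grasp behind it (ctrl.tcp_to_grasp is the distance from the TCP to the grasp point, in m); z points along the fingers, y is the direction in which the jaws open and shut (so a half turn about z gives the same grasp; the last joint's range is limited). The gripper opens to 85 mm and grips with 20 to 120 N. Pads are 22 mm wide; open, the fingers measure 114 mm over their backs; the gripper's body (76 mm by 85 mm) begins 54 mm behind the grasp point. The pads swing forward as they close: fully open they stand 13 mm farther back than shut.
Start: joints at [1.225, 0.087, 1.371, -0, 1.684, -0.103], TCP at [0.132, 0.534, 0.231] pointing down, gripper open.
Joint ranges: [-3.1, 3.1], [-0.76, 2.03], [0.27, 2.55], [-1.08, 4.22], [0.17, 2.65], [-2.57, 2.57]. Speed limits (rad/s): [2.79, 2.79, 3.14, 3.14, 3.14, 3.14].

## Interface

Orientations are given as a unit quaternion [x, y, z, w].
In Python, from workcell import ctrl gives the robot as it stands. The module is installed in compiled form; this text tells all that it offers.
- The arm moves only by the tool move_arm, never from a script. Its argument "series" is a list of rows, each a list of 3 entries, a list of its own where there are three numbers: the shift along the tool's x, y, z in cm, then the turn, a rotation vector about the tool's x, y, z in degrees, then the gripper command: -1 is shut, 1 is fully open, values between are in proportion. A call has 1 to 12 rows; each row is the pose to reach, as a shift and turn from the pose commanded when the call began, along the tool's axes at that moment; what a row does not reach only later rows make up. A row lasts 1/8 s, in which the tool goes at most 62.5 mm and 10.7 degrees, less where a joint would pass 70% of its speed; a pose out of reach is approached as far as the arm can. A call with a gripper value outside its range is refused whole. The fingers move at their own pace and stop on an object; "newtons" is the grip in N (left out, the last holds). Time passes only in rows, so rows that repeat a pose let the fingers close. It gives the time, the measured TCP pose, the force and the opening at its end, in the units of the state.
- ctrl.get_state(): the state, without advancing time (a new reading comes with each control period).
- ctrl.snapshot(name): name is "scene" or "top"; returns a dict with "frame" (480x640x3 uint8, red, green, blue), "range_z" (480x640 float32, m along the optical axis (not along the pixel's ray), 0 where there is no reading), "K" (3x3 intrinsics, pixels), "world_to_cam" (4x4, takes a point from world to camera coordinates). Camera axes: x right, y up, looking along -z (the intrinsics and any distortion apply to the point x, -y, -z); pixel columns grow to the right and rows downward; lengths in m; the calibration is good to about 2 mm. A picture is of the moment at which its call begins.
- ctrl.sign_off(): hands the job in, once; it reports no verdict.
The state is a dict: "clock": time; "qpos": joint angles; "joint_velocities": joint speeds; "tau": joint torques, N m; "eef_pos": TCP position; "eef_rot": TCP orientation; "force": force on the tool from outside, world axes, zero at the start; "wrist_torque": the same for the moment, N m; "width": finger opening in m.
Only numpy, scipy, OpenCV 4.12 (cv2) and the standard library are available. Lean on these libraries where they do the work, as an engineer would, in place of code of your own. Each camera call takes 0.05 s, during which the arm holds its last target. There are 200 camera calls.

## Working session

There is one attempt and no reset: what is moved stays moved. The work goes in short steps, Python scripts to look and compute and a tool call to move; the robot and the scene stay as the last step left them, time stands still between calls to the robot, and variables do not carry over. Pictures are saved under pics/ and viewed, about 8 in all and at most 12, crops included, and the job is handed in when it is done.

Besides the shell and the picture viewer there is one more tool, called after "Emit:" by a JSON object that holds its "method" and its "body", one argument or row to a line. move_arm: Moves the arm, as the interface text tells. Its arguments: {"type":"object","properties":{"series":{"type":"array"},"newtons":{"type":"number"}},"required":["series"]}

```bash
mkdir -p pics && cat > h.py <<'E'
import numpy as np, cv2
from workcell import ctrl
def snap(n):
    s=ctrl.snapshot(n); return s
def cloud(s):
    K=s["K"];z=s["range_z"];v,u=np.mgrid[:z.shape[0],:z.shape[1]]
    x=(u-K[0,2])/K[0,0]*z; y=(v-K[1,2])/K[1,1]*z
    c=np.stack([x,-y,-z,np.ones_like(z)],-1)
    w=c@np.linalg.inv(s["world_to_cam"]).T
    w=w[...,:3]; w[z<=0]=np.nan
    return w
def save(f,p): cv2.imwrite(p,cv2.cvtColor(f,cv2.COLOR_RGB2BGR))
E
python3 - <<'E'
from h import *
for n in("scene","top"):
    s=snap(n);save(s["frame"],f"pics/{n}0.png");np.savez(f"{n}0.npz",**s)
    print(n,s["K"].tolist(),np.linalg.inv(s["world_to_cam"]).round(3).tolist())
    w=cloud(s);print(np.nanpercentile(w.reshape(-1,3),[2,50,98],axis=0).round(3).tolist(),s.keys())
print(ctrl.get_state(),ctrl.tcp_to_grasp)
E
```

```text
scene [[526.0763923603034, 0.0, 330.8315713997108], [0.0, 526.0763923603034, 234.3705861614795], [0.0, 0.0, 1.0]] [[0.791, 0.472, -0.388, 0.081], [-0.611, 0.593, -0.524, -0.462], [-0.018, 0.652, 0.758, 1.007], [0.0, 0.0, 0.0, 1.0]]
[[-0.162, -0.44, -0.755], [0.619, 0.12, 0.002], [0.893, 1.631, 0.576]] dict_keys(['frame', 'range_z', 'K', 'world_to_cam'])
top [[479.62026873016015, 0.0, 317.9137855145654], [0.0, 479.62026873016015, 246.36132452112852], [0.0, 0.0, 1.0]] [[-0.012, 0.981, -0.192, 0.346], [-1.0, -0.013, -0.005, 0.155], [-0.007, 0.192, 0.981, 1.083], [0.0, 0.0, 0.0, 1.0]]
[[-0.091, -0.957, -0.756], [0.6, 0.157, 0.002], [0.893, 0.895, 0.388]] dict_keys(['frame', 'range_z', 'K', 'world_to_cam'])
{'clock': 0.1, 'qpos': array([ 1.22486921e+00,  8.79639017e-02,  1.37215642e+00,  1.87392405e-05,
        1.68355067e+00, -1.03097171e-01]), 'joint_velocities': array([-7.60779627e-04, -2.40385392e-05, -4.46068649e-03, -1.58154442e-03,
        1.15081248e-03, -1.77456211e-03]), 'tau': array([ 1.82033829e-03, -3.53015113e+01, -3.14219856e+01, -1.21939502e-04,
        7.97992718e-03, -8.44097826e-06]), 'eef_pos': array([0.13209394, 0.53344579, 0.23018385]), 'eef_rot': array([ 1.21115785e-01,  9.92637843e-01, -1.01101149e-03, -2.40427538e-04]), 'force': array([0.02249786, 0.5348901 , 0.7934245 ]), 'wrist_torque': array([-0.00383641,  0.00564814,  0.01524412]), 'width': 0.08507701676862883} 0.0187
```

View pics/scene0.png

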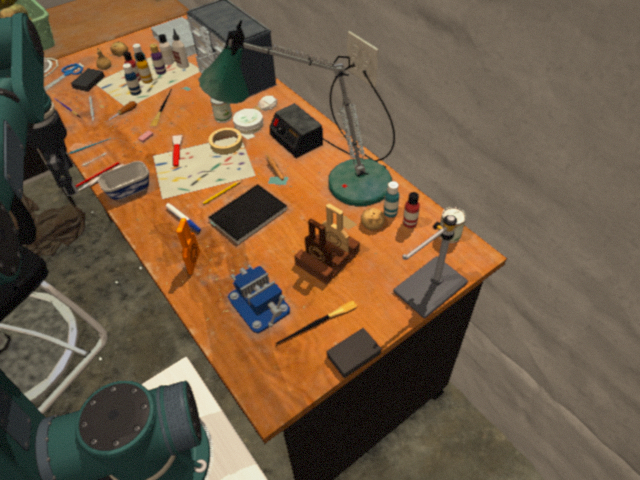

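View pics/top0.png

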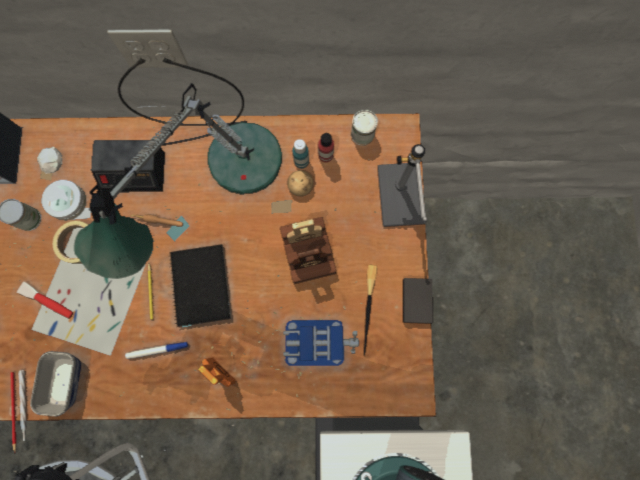

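The scene view shows the rack at about (328,245), with the pale board at the back (335,218) and the dark board in front (315,238). The stand's foot is at (430,285), its white hook arm runs from (445,228) to (405,257), and the orange decoy is at (187,248). The top view shows the pale handle's top at (303,230), the stand's foot at (403,195) and the arm around (420,185).

```bash
python3 - <<'E'
from h import *
W={};F={}
for n in("scene","top"):
    s=dict(np.load(f"{n}0.npz"));W[n]=cloud(s);F[n]=s["frame"]
def rep(l,p):
    print(l,len(p), "med",np.median(p,0).round(4),"lo",np.percentile(p,2,axis=0).round(4),"hi",np.percentile(p,98,axis=0).round(4))
for n in W:
    w=W[n];h=cv2.cvtColor(F[n],cv2.COLOR_RGB2HSV).astype(int)
    x,y,z=w[...,0],w[...,1],w[...,2]
    reg=(x>.35)&(x<.66)&(y>.08)&(y<.28)&(z>.02)&(z<.2)
    pale=reg&(h[...,2]>140)&(h[...,1]<150)&(z>.06)
    rep(n+" pale",w[pale]); 
    rack=reg&(z>.03)&(z<.04)
    if rack.sum()>20:
        rep(n+" racktop",w[rack]);print(cv2.minAreaRect(w[rack][:,:2].astype(np.float32)*1000))
    ht=reg&(z>.132)&(z<.15)
    for nm,m in(("pale",ht&(x>.45)&(h[...,2]>140)),("dark",ht&(h[...,2]<110))):
        if m.sum()>5: rep(n+" handle top "+nm,w[m]);print(cv2.minAreaRect(w[m][:,:2].astype(np.float32)*1000))
    st=(x>.3)&(x<.8)&(y>-.2)&(y<.02)
    foot=st&(z>.008)&(z<.016)
    rep(n+" foot",w[foot]);
    k=cv2.morphologyEx(foot.astype(np.uint8),cv2.MORPH_OPEN,np.ones((3,3)))>0
    print(cv2.minAreaRect(w[k][:,:2].astype(np.float32)*1000))
    arm=st&(z>.17)&(z<.215)
    rep(n+" arm",w[arm]); v,u=np.nonzero(arm)
    for i in np.argsort(w[arm][:,0])[::max(1,arm.sum()//25)]: print(u[i],v[i],w[arm][i].round(4),F[n][v[i],u[i]])
    col=st&(z>.215)&(z<.3);
    if col.sum(): rep(n+" coltop",w[col])
a=cv2.resize(F["scene"][190:320,280:480],None,fx=4,fy=4,interpolation=cv2.INTER_CUBIC)
save(a,"pics/c1.png")
a=cv2.resize(F["top"][130:300,260:440],None,fx=3.5,fy=3.5,interpolation=cv2.INTER_CUBIC)
save(a,"pics/c2.png")
E
```

```text
scene pale 80 med [0.5714 0.1881 0.1476] lo [0.358  0.0888 0.0657] hi [0.5804 0.2307 0.1515]
scene racktop 893 med [0.5131 0.1615 0.0342] lo [0.475  0.124  0.0305] hi [0.6099 0.2162 0.0393]
((542.4903564453125, 181.00210571289062), (131.65826416015625, 102.19511413574219), 13.98957633972168)
scene handle top pale 90 med [0.5696 0.1868 0.1477] lo [0.506  0.167  0.1333] hi [0.5814 0.2083 0.1498]
((543.798095703125, 182.20480346679688), (75.4903335571289, 43.12345886230469), 11.096256256103516)
scene handle top dark 99 med [0.5117 0.1704 0.1459] lo [0.5044 0.1553 0.1325] hi [0.5221 0.1926 0.1493]
((538.927490234375, 180.55679321289062), (67.15743255615234, 41.27112579345703), 11.614054679870605)
scene foot 2076 med [ 0.6623 -0.044   0.0112] lo [ 0.3897 -0.0904  0.0082] hi [0.7468 0.0114 0.015 ]
((676.1558837890625, -36.255889892578125), (150.24769592285156, 100.29940795898438), 3.5307281017303467)
scene arm 439 med [ 0.6825 -0.0396  0.2011] lo [ 0.5629 -0.0476  0.1719] hi [ 0.7007 -0.0042  0.2134]
402 256 [ 0.5606 -0.041   0.2125] [158 108  79]
405 256 [ 0.5661 -0.0437  0.2108] [156 144
[... 2930 characters left out ...]
-0.0313  0.2031] [120 117 112]
415 164 [ 0.6771 -0.0298  0.2032] [70 67 65]
417 160 [ 0.684  -0.0334  0.2062] [105 102  96]
413 162 [ 0.6865 -0.029   0.1893] [95 93 89]
419 162 [ 0.6875 -0.0414  0.1863] [96 86 79]
419 158 [ 0.6882 -0.0375  0.2057] [74 60 40]
408 163 [ 0.6897 -0.0217  0.1758] [41 41 38]
397 162 [6.911e-01 6.000e-04 1.786e-01] [74 53 38]
404 161 [ 0.6931 -0.0135  0.1783] [132  97  56]
404 160 [ 0.6946 -0.0133  0.1798] [161 125  67]
405 159 [ 0.6966 -0.0153  0.18  ] [196 152  82]
399 157 [ 0.6988 -0.0027  0.1856] [39 36 36]
397 156 [7.021e-01 7.000e-04 1.825e-01] [109  76  53]
top coltop 164 med [ 0.6946 -0.032   0.221 ] lo [ 0.5662 -0.0444  0.2161] hi [ 0.7094 -0.0202  0.2285]
```

View pics/c1.png

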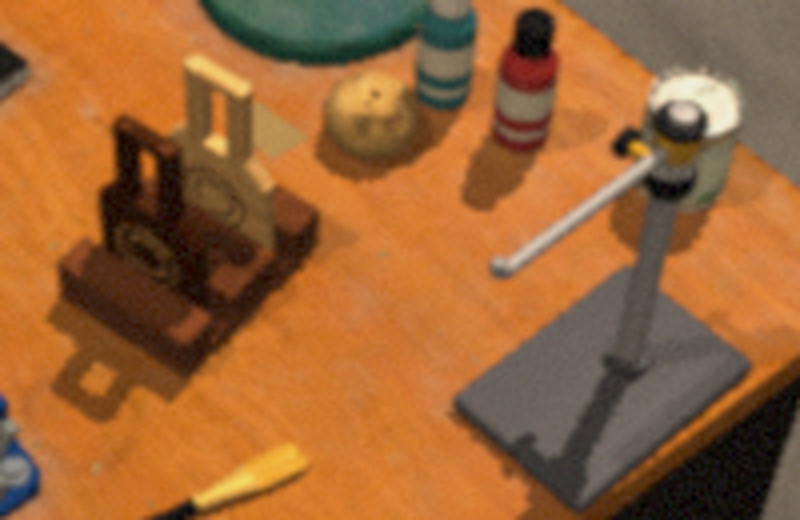

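View pics/c2.png

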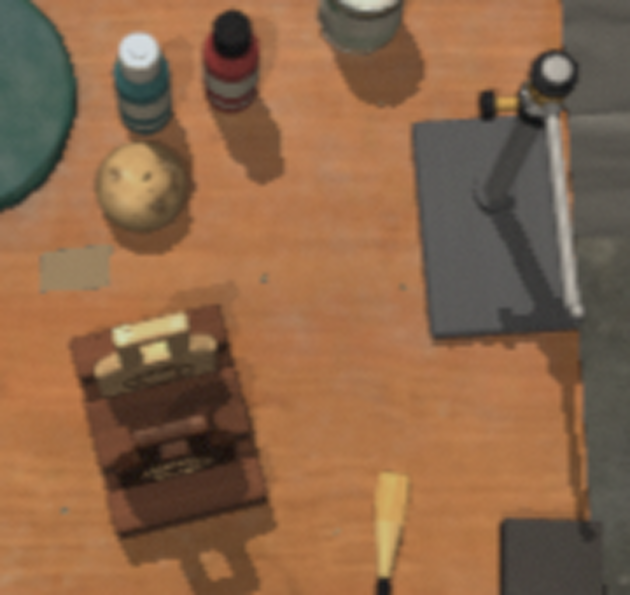

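The crops confirm the layout. The pale board is in the rear groove at about 13° yaw. The hook arm is at about 3.5° yaw, pointing towards the robot, with its tip at about (0.56, -0.04). I'll do one refined measurement of the arm's axis using two-view silhouettes, then move.

```bash
cat >> h.py <<'E'
def ray_z(s,u,v,z):
    K=s["K"];T=np.linalg.inv(s["world_to_cam"])
    d=np.stack([(u-K[0,2])/K[0,0],-(v-K[1,2])/K[1,1],-np.ones_like(u)],-1)@T[:3,:3].T
    o=T[:3,3]; return o+d*((z-o[2])/d[:,2])[:,None]
def armline(s,z,lo=.18,hi=.222,xr=(.572,.66)):
    w=cloud(s);m=(w[...,0]>xr[0])&(w[...,0]<xr[1])&(w[...,1]>-.07)&(w[...,1]<-.01)&(w[...,2]>lo)&(w[...,2]<hi)
    v,u=np.nonzero(m);p=ray_z(s,u.astype(float),v.astype(float),z)
    b=np.polyfit(p[:,0],p[:,1],1); r=p[:,1]-np.polyval(b,p[:,0])
    return b,r,w[m]
E
python3 - <<'E'
from h import *
S={n:dict(np.load(f"{n}0.npz")) for n in("scene","top")}
for z in(.19,.195,.2,.205):
    o=[]
    for n in S:
        b,r,w=armline(S[n],z); o+=[np.polyval(b,.582)*1e3,np.polyval(b,.64)*1e3,np.degrees(np.arctan(b[0])),np.ptp(r)*1e3]
    print(z,np.round(o,1))
for n in S:
    b,r,w=armline(S[n],.2); print(n,"z pct",np.percentile(w[:,2],[5,25,50,75,95]).round(4))
    W=cloud(S[n]);m=(W[...,0]>.54)&(W[...,0]<.6)&(W[...,1]>-.07)&(W[...,1]<-.01)&(W[...,2]>.18)&(W[...,2]<.24)
    p=W[m];print(n,"tip minx",np.sort(p[:,0])[:8].round(4),"top z",np.sort(p[:,2])[-6:].round(4))
    t=W[(W[...,0]>.55)&(W[...,0]<.6)&(W[...,1]>.15)&(W[...,1]<.23)&(W[...,2]>.143)&(W[...,2]<.16)]
    t=t[t[:,2]>.145];print(n,"pale top",t.mean(0).round(4),cv2.minAreaRect(t[:,:2].astype(np.float32)*1000))
st=ctrl.get_state();from scipy.spatial.transform import Rotation as R
Rt=R.from_quat(st["eef_rot"]);tgt=np.array([.575,.190,.24])
print("shift cm",(Rt.inv().apply(tgt-st["eef_pos"])*100).round(2),"tool axes",Rt.as_matrix().round(4).tolist())
E
```

```text
0.19 [-35.8 -32.5   3.3   9.  -41.4 -38.5   2.9   8.3]
0.195 [-38.3 -34.9   3.3   8.9 -40.2 -37.3   2.9   8.2]
0.2 [-40.7 -37.4   3.3   8.9 -39.  -36.1   2.9   8.2]
0.205 [-43.1 -39.8   3.3   8.8 -37.9 -34.9   2.9   8.1]
scene z pct [0.1986 0.2012 0.2024 0.2037 0.2051]
scene tip minx [0.5606 0.5609 0.5609 0.5612 0.562  0.5621 0.5624 0.5625] top z [0.2125 0.2126 0.2138 0.2145 0.2145 0.2153]
scene pale top [0.5718 0.1862 0.1484] ((573.5014038085938, 188.02108764648438), (15.132041931152344, 43.07179641723633), 10.407234191894531)
top z pct [0.2017 0.2035 0.2047 0.2059 0.2075]
top tip minx [0.5629 0.5629 0.5634 0.5642 0.5643 0.5645 0.5647 0.5649] top z [0.2154 0.2159 0.2161 0.2166 0.2169 0.2175]
top pale top [0.5738 0.1907 0.1507] ((574.8917846679688, 190.73818969726562), (12.974907875061035, 43.84586715698242), 13.86312484741211)
shift cm [-51.25 -22.69  -0.95] tool axes [[-0.9707, 0.2404, -0.0007], [0.2404, 0.9707, -0.0019], [0.0002, -0.0021, -1.0]]
```

Emit:
{"method": "move_arm", "body": {
  "series": [
    [[-3,-2.5,-0.5],[0,0,-3],1],
    [[-8,-6,-1],[0,0,-6],1],
    [[-13,-10,-1],[0,0,-9],1],
    [[-18,-14,-1],[0,0,-13],1],
    [[-23,-18,-1],[0,0,-17],1],
    [[-28,-22,-1],[0,0,-21],1],
    [[-33,-25,-1],[0,0,-25],1],
    [[-38,-25,-1],[0,0,-27.1],1],
    [[-43,-24,-1],[0,0,-27.1],1],
    [[-48,-23,-1],[0,0,-27.1],1],
    [[-51.2,-22.8,-1],[0,0,-27.1],1],
    [[-51.2,-22.8,-1],[0,0,-27.1],1]
  ],
  "newtons": 50
}}

```text
clock: 1.6
eef_pos: [0.5756, 0.1886, 0.239]
eef_rot: [-0.114, 0.993, -0.0, -0.002]
force: [-0.2, -0.1, -0.6]
width: 0.0857
```

Emit:
{"method": "move_arm", "body": {
  "series": [
    [[0.1,0.15,3],[0,0,0],1],
    [[0.1,0.15,6],[0,0,0],1],
    [[0.1,0.15,9],[0,0,0],1],
    [[0.1,0.15,11.5],[0,0,0],1],
    [[0.1,0.15,13.2],[0,0,0],1],
    [[0.1,0.15,13.2],[0,0,0],1]
  ]
}}

```text
clock: 2.35
eef_pos: [0.5716, 0.1907, 0.1078]
eef_rot: [-0.115, 0.993, -0.0, -0.002]
force: [-0.2, -0.6, 0.1]
width: 0.0856
```

```bash
python3 - <<'E'
from h import *
a=[]
for n,(r,c) in(("scene",(130,260)),("top",(160,230))):
    s=snap(n);f=s["frame"][r:r+150,c:c+150];a.append(cv2.resize(f,(400,400),interpolation=cv2.INTER_CUBIC))
save(np.hstack(a),"pics/g.png")
E
```

```text
(no output)
```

View pics/g.png

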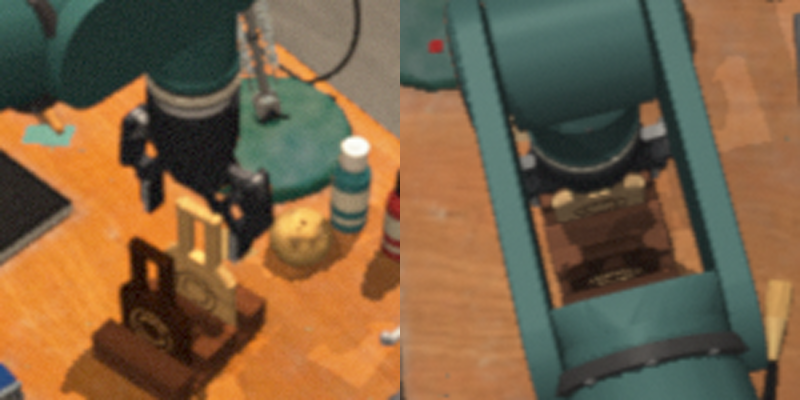

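The fingers straddle the pale handle: in the left crop the handle is at (200,225), between fingers at (150,180) and (245,215). I'll close now with a 2 mm correction.

Emit:
{"method": "move_arm", "body": {
  "series": [
    [[-0.2,0,0],[0,0,0],1],
    [[-0.2,0,0],[0,0,0],-1],
    [[-0.2,0,0],[0,0,0],-1],
    [[-0.2,0,0],[0,0,0],-1],
    [[-0.2,0,0],[0,0,0],-1],
    [[-0.2,0,0],[0,0,0],-1],
    [[-0.2,0,0],[0,0,0],-1],
    [[-0.2,0,0],[0,0,0],-1]
  ],
  "newtons": 60
}}

```text
clock: 3.45
eef_pos: [0.5753, 0.1912, 0.1097]
eef_rot: [-0.115, 0.993, 0.0, 0.0]
force: [-0.7, -0.5, 2.9]
width: 0.0436
```

Emit:
{"method": "move_arm", "body": {
  "series": [
    [[-0.2,0,-1],[0,0,0],-1],
    [[-0.2,0,-3],[0,0,0],-1],
    [[-0.2,0,-6],[0,0,0],-1],
    [[-0.2,0,-9],[0,0,0],-1],
    [[-0.2,0,-12],[0,0,0],-1],
    [[-0.2,0,-15],[0,0,0],-1],
    [[-0.2,0,-16.5],[0,0,0],-1],
    [[-0.2,0,-16.5],[0,0,0],-1]
  ]
}}

```text
clock: 4.45
eef_pos: [0.5774, 0.1917, 0.2752]
eef_rot: [-0.115, 0.993, 0.0, 0.001]
force: [-0.7, 1.0, -1.2]
width: 0.0433
```

Emit:
{"method": "move_arm", "body": {
  "series": [
    [[2,-3,0],[0,0,1],-1],
    [[5,-7,0],[0,0,3],-1],
    [[8,-11,0],[0,0,5],-1],
    [[11,-15,0],[0,0,7],-1],
    [[12.4,-19,0],[0,0,9],-1],
    [[12.4,-21.3,0],[0,0,10],-1],
    [[12.4,-21.3,0],[0,0,10],-1],
    [[12.4,-21.3,2],[0,0,10],-1],
    [[12.4,-21.3,5],[0,0,10],-1],
    [[12.4,-21.3,7],[0,0,10],-1],
    [[12.4,-21.3,7.6],[0,0,10],-1],
    [[12.4,-21.3,7.6],[0,0,10],-1]
  ]
}}

```text
clock: 5.95
eef_pos: [0.5046, -0.0433, 0.1978]
eef_rot: [-0.028, 1.0, 0.0, -0.001]
force: [-0.1, -0.6, -0.8]
width: 0.0433
```

```bash
python3 - <<'E'
from h import *
from scipy.spatial.transform import Rotation as R
st=ctrl.get_state();print(st["eef_pos"],R.from_quat(st["eef_rot"]).as_matrix().round(4).tolist(),st["force"])
a=[]
for n in("scene","top"):
    s=snap(n);np.savez(f"{n}1.npz",**s)
    w=cloud(s);h=cv2.cvtColor(s["frame"],cv2.COLOR_RGB2HSV).astype(int);x,y,z=w[...,0],w[...,1],w[...,2]
    m=(x>.47)&(x<.535)&(y>-.1)&(y<.02)&(z>.08)&(z<.26)&(h[...,2]>110)&(h[...,0]>12)&(h[...,0]<30)
    p=w[m];print(n,m.sum());
    if m.sum()>5: print(np.percentile(p,[1,5,50,95,99],axis=0).round(4))
    v,u=np.nonzero(m);c,r=(int(u.mean()),int(v.mean())) if len(u) else (400,260)
    c0=min(max(c-65,0),510);r0=min(max(r-75,0),330)
    print(c0,r0);a.append(cv2.resize(s["frame"][r0:r0+150,c0:c0+130],(390,450),interpolation=cv2.INTER_CUBIC))
save(np.hstack(a),"pics/p.png")
E
```

```text
[ 0.50457863 -0.04334037  0.19775252] [[-0.9984, -0.0566, -0.0013], [-0.0566, 0.9984, 0.0006], [0.0013, 0.0007, -1.0]] [-0.13051643 -0.58248465 -0.81520096]
scene 905
[[ 0.4924 -0.0825  0.1011]
 [ 0.4938 -0.0813  0.1067]
 [ 0.4969 -0.0455  0.1697]
 [ 0.505  -0.0133  0.2378]
 [ 0.5078 -0.0086  0.2486]]
313 212
top 53
[[ 0.4908 -0.0342  0.1049]
 [ 0.4956 -0.0295  0.1061]
 [ 0.4983 -0.0108  0.1698]
 [ 0.5035 -0.0043  0.1836]
 [ 0.5054  0.0053  0.2509]]
340 184
```

View pics/p.png

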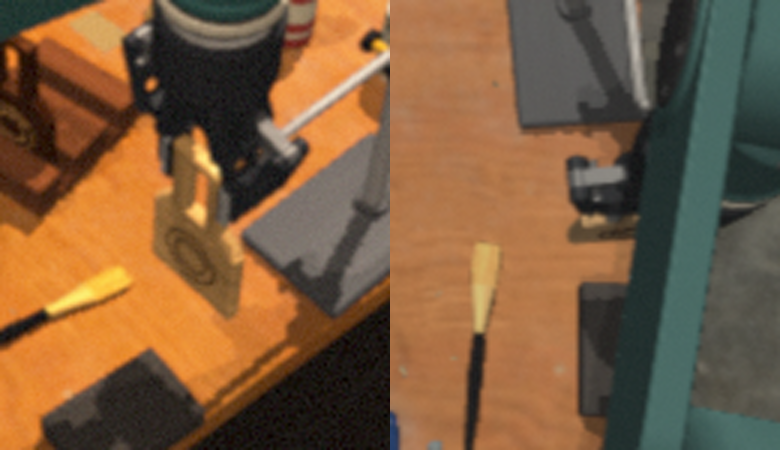

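The board is held upright and square to the arm, with its slot in the left crop at (205,190) and the hook tip just behind the fingers at (280,130). Next I'll measure the board's face against the arm in the same camera.

```bash
python3 - <<'E'
from h import *
s=dict(np.load("scene1.npz"));w=cloud(s);h=cv2.cvtColor(s["frame"],cv2.COLOR_RGB2HSV).astype(int);x,y,z=w[...,0],w[...,1],w[...,2]
m=(x>.47)&(x<.53)&(y>-.1)&(y<.02)&(z>.08)&(z<.26)&(h[...,2]>110)&(h[...,0]>12)&(h[...,0]<30)
p=w[m]
for _ in range(6):
    A=np.c_[p[:,1:],np.ones(len(p))];c=np.linalg.lstsq(A,p[:,0],rcond=None)[0]
    q=w[m];r=q[:,0]-np.c_[q[:,1:],np.ones(len(q))]@c;p=q[np.abs(r)<.003]
print("x = %.4f y + %.4f z + %.4f"%tuple(c),len(p),"x at centre",c@[-.044,.16,1])
T=np.linalg.inv(s["world_to_cam"]);K=s["K"]
def cast(u,v):
    d=np.stack([(u-K[0,2])/K[0,0],-(v-K[1,2])/K[1,1],-np.ones_like(u)],-1)@T[:3,:3].T;o=T[:3,3]
    n=np.array([1,-c[0],-c[1]]);t=(c[2]-n@o)/(d@n);return o+d*t[:,None]
v,u=np.nonzero(m&(np.abs(x-(c[0]*y+c[1]*z+c[2]))<.004));g=cast(u.astype(float),v.astype(float))
for lo in np.arange(.095,.245,.01):
    k=np.sort(g[(g[:,2]>=lo)&(g[:,2]<lo+.01)][:,1])
    if len(k)>3:
        gap=np.diff(k);i=gap.argmax();print(round(lo,3),len(k),k[0].round(4),k[-1].round(4),"mid",((k[0]+k[-1])/2).round(4),"gap",k[i].round(4),k[i+1].round(4))
mid=g[(abs(g[:,1]+.045)<.02)];print("z range",np.sort(mid[:,2])[:5].round(4),np.sort(g[:,2])[-5:].round(4))
b,r,_=armline(dict(np.load("scene0.npz")),.199);print("arm y at .5,.56,.585",np.polyval(b,[.5,.56,.585]).round(4))
E
```

```text
x = -0.0641 y + 0.0071 z + 0.4923 716 x at centre 0.49628901149704935
0.095 29 -0.0813 -0.0094 mid -0.0454 gap -0.0124 -0.0094
0.105 69 -0.0838 -0.0118 mid -0.0478 gap -0.0413 -0.0384
0.115 53 -0.0849 -0.0113 mid -0.0481 gap -0.0544 -0.0351
0.125 57 -0.0843 -0.0108 mid -0.0476 gap -0.0366 -0.0284
0.135 49 -0.0833 -0.0103 mid -0.0468 gap -0.0699 -0.0534
0.145 43 -0.0851 -0.0098 mid -0.0475 gap -0.0602 -0.027
0.155 70 -0.0841 -0.0093 mid -0.0467 gap -0.0402 -0.0374
0.165 90 -0.0849 -0.0092 mid -0.047 gap -0.0119 -0.0092
0.175 73 -0.0819 -0.0144 mid -0.0481 gap -0.0819 -0.0793
0.185 40 -0.068 -0.0243 mid -0.0461 gap -0.054 -0.0384
0.195 27 -0.0716 -0.0241 mid -0.0479 gap -0.0533 -0.0378
0.205 26 -0.0605 -0.0094 mid -0.035 gap -0.0528 -0.0394
0.215 28 -0.0598 -0.0091 mid -0.0344 gap -0.0278 -0.0091
0.225 44 -0.0613 -0.0087 mid -0.035 gap -0.0271 -0.0088
0.235 47 -0.0947 -0.0242 mid -0.0595 gap -0.0947 -0.0606
z range [0.1012 0.1014 0.1015 0.1018 0.1019] [0.2441 0.2446 0.2446 0.2455 0.2544]
arm y at .5,.56,.585 [-0.0449 -0.0415 -0.04  ]
```

Emit:
{"method": "move_arm", "body": {
  "series": [
    [[0,0.12,0],[0,0,0],-1],
    [[-1,0.12,0],[0,0,0],-1],
    [[-2,0.12,0],[0,0,0],-1],
    [[-3,0.12,0],[0,0,0],-1],
    [[-4,0.12,0],[0,0,0],-1],
    [[-5,0.12,0],[0,0,0],-1],
    [[-5.5,0.12,0],[0,0,0],-1],
    [[-6,0.12,0],[0,0,0],-1],
    [[-6.5,0.12,0],[0,0,0],-1],
    [[-6.5,0.12,0],[0,0,0],-1]
  ]
}}

```text
clock: 7.3
eef_pos: [0.5699, -0.0392, 0.1983]
eef_rot: [-0.028, 1.0, 0.0, -0.0]
force: [0.2, 0.4, -0.8]
width: 0.0436
```

```bash
python3 - <<'E'
from h import *
st=ctrl.get_state();print(st["force"],st["wrist_torque"],st["eef_pos"])
s=snap("scene");np.savez("scene2.npz",**s)
save(cv2.resize(s["frame"][170:320,330:480],(600,600),interpolation=cv2.INTER_CUBIC),"pics/q.png")
E
```

```text
[ 0.18764661  0.37570769 -0.82826968] [-0.03509395 -0.00875251  0.00887732] [ 0.56986461 -0.03924152  0.19828133]
```

View pics/q.png

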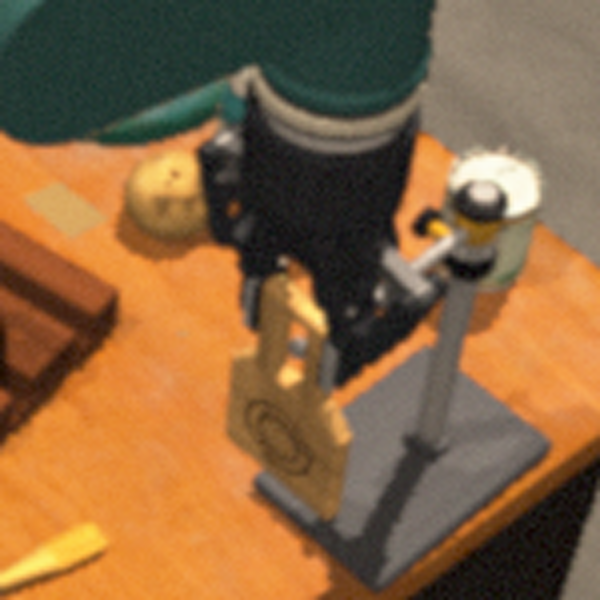

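The tip is visible inside the slot at (298,347) in the crop, and there is no contact force. I'll continue to the seat.

Emit:
{"method": "move_arm", "body": {
  "series": [
    [[-0.7,0,0],[0,0,0],-1],
    [[-1.4,0,0],[0,0,0],-1],
    [[-2.1,0,0],[0,0,0],-1],
    [[-2.1,0,0],[0,0,0],-1],
    [[-2.1,0,0],[0,0,0],-1]
  ]
}}

```text
clock: 7.98
eef_pos: [0.5906, -0.0381, 0.1982]
eef_rot: [-0.028, 1.0, 0.0, -0.0]
force: [-0.2, -0.7, -2.2]
width: 0.0432
```

```bash
python3 - <<'E'
from h import *
st=ctrl.get_state();print(st["force"],st["wrist_torque"],st["eef_pos"])
s=snap("scene");np.savez("scene3.npz",**s)
save(cv2.resize(s["frame"][210:300,370:460],(720,600)[::-1] if 0 else (600,600),interpolation=cv2.INTER_CUBIC),"pics/r.png")
E
```

```text
[-0.17227621 -0.6577056  -2.20652491] [ 0.01439525 -0.02777578  0.01773973] [ 0.59060872 -0.03807013  0.19815851]
```

View pics/r.png

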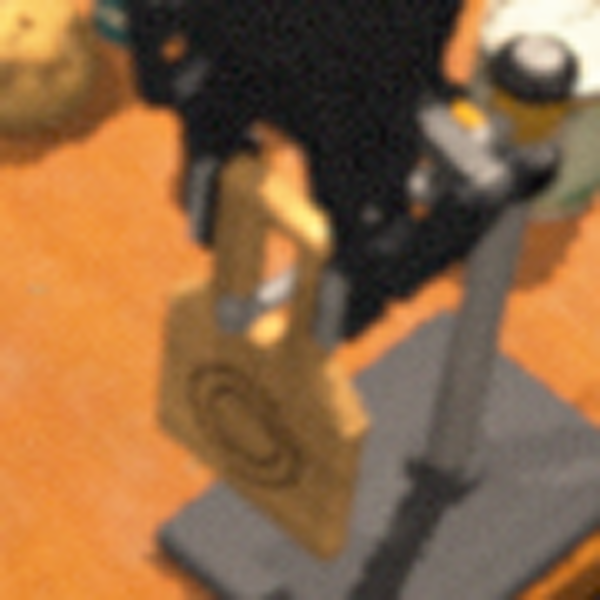

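The arm runs through the slot and its tip protrudes in front at (235,312). Next I'll lower the board onto the arm and feel for contact.

Emit:
{"method": "move_arm", "body": {
  "series": [
    [[0,0,0.4],[0,0,0],-1],
    [[0,0,0.8],[0,0,0],-1],
    [[0,0,1.2],[0,0,0],-1],
    [[0,0,1.6],[0,0,0],-1],
    [[0,0,1.9],[0,0,0],-1],
    [[0,0,2.1],[0,0,0],-1],
    [[0,0,2.1],[0,0,0],-1],
    [[0,0,2.1],[0,0,0],-1]
  ]
}}

```text
clock: 9.02
eef_pos: [0.5908, -0.0381, 0.1775]
eef_rot: [-0.028, 1.0, 0.0, 0.0]
force: [-0.2, -0.4, -1.3]
width: 0.0433
```

Emit:
{"method": "move_arm", "body": {
  "series": [
    [[0,0,0.1],[0,0,0],-1],
    [[0,0,0.2],[0,0,0],-1],
    [[0,0,0.2],[0,0,0],-1],
    [[0,0,0.2],[0,0,0],-1]
  ]
}}

```text
clock: 9.52
eef_pos: [0.5907, -0.0381, 0.1753]
eef_rot: [-0.028, 1.0, 0.0, 0.0]
force: [-0.2, 0.3, -1.6]
width: 0.0432
```

Emit:
{"method": "move_arm", "body": {
  "series": [
    [[0,0,0.1],[0,0,0],-1],
    [[0,0,0.1],[0,0,0],-1],
    [[0,0,0.1],[0,0,0],-1]
  ]
}}

```text
clock: 9.9
eef_pos: [0.5906, -0.0381, 0.1743]
eef_rot: [-0.028, 1.0, 0.0, 0.0]
force: [0.1, -0.2, -1.3]
width: 0.0432
```

Emit:
{"method": "move_arm", "body": {
  "series": [
    [[0,0,0.1],[0,0,0],-1],
    [[0,0,0.1],[0,0,0],-1],
    [[0,0,0.1],[0,0,0],-1]
  ]
}}

```text
clock: 10.28
eef_pos: [0.5907, -0.0381, 0.1734]
eef_rot: [-0.028, 1.0, 0.0, 0.0]
force: [0.2, -0.2, -1.0]
width: 0.0431
```

Emit:
{"method": "move_arm", "body": {
  "series": [
    [[0,0,0.1],[0,0,0],-1],
    [[0,0,0.1],[0,0,0],-1],
    [[0,0,0.1],[0,0,0],-1]
  ]
}}

```text
clock: 10.65
eef_pos: [0.5908, -0.0381, 0.1726]
eef_rot: [-0.028, 1.0, -0.0, 0.0]
force: [-1.0, -0.2, 0.6]
width: 0.043
```

Emit:
{"method": "move_arm", "body": {
  "series": [
    [[0,0,0.1],[0,0,0],-1],
    [[0,0,0.1],[0,0,0],-1],
    [[0,0,0.1],[0,0,0],-1]
  ]
}}

```text
clock: 11.02
eef_pos: [0.5908, -0.0381, 0.1717]
eef_rot: [-0.028, 1.0, -0.0, 0.0]
force: [-0.3, -0.2, 2.0]
width: 0.0433
```

Contact came at a TCP height of about 0.1728, and the load is now about 3.3 N. I'll ease down another 1.6 mm.

Emit:
{"method": "move_arm", "body": {
  "series": [
    [[0,0,0.05],[0,0,0],-1],
    [[0,0,0.1],[0,0,0],-1],
    [[0,0,0.15],[0,0,0],-1],
    [[0,0,0.16],[0,0,0],-1],
    [[0,0,0.16],[0,0,0],-1]
  ]
}}

```text
clock: 11.65
eef_pos: [0.5908, -0.0381, 0.1704]
eef_rot: [-0.028, 1.0, -0.0, 0.0]
force: [-1.1, 0.3, 5.2]
width: 0.0433
```

Emit:
{"method": "move_arm", "body": {
  "series": [
    [[0,0,0.04],[0,0,0],-1],
    [[0,0,0.04],[0,0,0],-1],
    [[0,0,0.04],[0,0,0],-1],
    [[0,0,0.04],[0,0,0],-1],
    [[0,0,0.04],[0,0,0],-1],
    [[0,0,0.04],[0,0,0],-1],
    [[0,0,0.04],[0,0,0],-1],
    [[0,0,0.04],[0,0,0],-1],
    [[0,0,0.04],[0,0,0],-1],
    [[0,0,0.04],[0,0,0],-1]
  ]
}}

```text
clock: 12.9
eef_pos: [0.5908, -0.0381, 0.1702]
eef_rot: [-0.028, 1.0, -0.0, 0.001]
force: [-1.0, -0.1, 5.4]
width: 0.0432
```

```bash
python3 - <<'E'
from workcell import ctrl
import numpy as np
f=[]
for _ in range(3):
    ctrl.snapshot("scene");st=ctrl.get_state();f.append(st["force"][2])
print(np.round(f,2),st["eef_pos"],st["clock"])
E
```

```text
[5.42 5.42 6.15] [ 0.59082813 -0.03812941  0.17020473] 13.05
```

Emit:
{"method": "move_arm", "body": {
  "series": [
    [[0,0,0.04],[0,0,0],-1],
    [[0,0,0.04],[0,0,0],-1],
    [[0,0,0.04],[0,0,0],-1],
    [[0,0,0.04],[0,0,0],-1],
    [[0,0,0.04],[0,0,0],-1],
    [[0,0,0.04],[0,0,0],-1],
    [[0,0,0.04],[0,0,0],-1],
    [[0,0,0.04],[0,0,0],-1],
    [[0,0,0.04],[0,0,0],-1],
    [[0,0,0.04],[0,0,0],-1]
  ]
}}

```text
clock: 14.3
eef_pos: [0.5908, -0.0381, 0.17]
eef_rot: [-0.028, 1.0, -0.0, 0.001]
force: [-2.1, -0.1, 6.5]
width: 0.0436
```

Held at about 7.8 N for over a second. Now I'll ease off.

Emit:
{"method": "move_arm", "body": {
  "series": [
    [[0,0,-0.05],[0,0,0],-1],
    [[0,0,-0.1],[0,0,0],-1],
    [[0,0,-0.15],[0,0,0],-1],
    [[0,0,-0.2],[0,0,0],-1],
    [[0,0,-0.24],[0,0,0],-1],
    [[0,0,-0.24],[0,0,0],-1],
    [[0,0,-0.24],[0,0,0],-1]
  ]
}}

```text
clock: 15.18
eef_pos: [0.5907, -0.0381, 0.1712]
eef_rot: [-0.028, 1.0, 0.0, 0.0]
force: [-0.3, -0.2, 3.6]
width: 0.0435
```

Emit:
{"method": "move_arm", "body": {
  "series": [
    [[0,0,-0.05],[0,0,0],-1],
    [[0,0,-0.1],[0,0,0],-1],
    [[0,0,-0.12],[0,0,0],-1],
    [[0,0,-0.12],[0,0,0],-1],
    [[0,0,-0.12],[0,0,0],-1]
  ]
}}

```text
clock: 15.8
eef_pos: [0.5907, -0.0381, 0.1723]
eef_rot: [-0.028, 1.0, 0.0, -0.0]
force: [0.7, 0.2, 1.8]
width: 0.043
```

Emit:
{"method": "move_arm", "body": {
  "series": [
    [[0,0,-0.04],[0,0,0],-1],
    [[0,0,-0.04],[0,0,0],-1],
    [[0,0,-0.04],[0,0,0],-1],
    [[0,0,-0.04],[0,0,0],-1]
  ],
  "newtons": 20
}}

```text
clock: 16.3
eef_pos: [0.5906, -0.0381, 0.1728]
eef_rot: [-0.028, 1.0, 0.0, -0.0]
force: [1.2, 0.2, 0.6]
width: 0.0433
```

Emit:
{"method": "move_arm", "body": {
  "series": [
    [[0,0,0],[0,0,0],0.04],
    [[0,0,0],[0,0,0],0.08],
    [[0,0,0],[0,0,0],0.12],
    [[0,0,0],[0,0,0],0.2],
    [[0,0,0],[0,0,0],0.3],
    [[0,0,0],[0,0,0],0.4],
    [[0,0,0],[0,0,0],0.5],
    [[0,0,0],[0,0,0],0.6],
    [[0,0,0],[0,0,0],0.6],
    [[0,0,0],[0,0,0],0.6]
  ]
}}

```text
clock: 17.55
eef_pos: [0.5907, -0.0381, 0.1729]
eef_rot: [-0.028, 1.0, 0.0, 0.0]
force: [-0.7, 0.6, 0.9]
width: 0.0683
```

```bash
python3 - <<'E'
from h import *
s=snap("scene");st=ctrl.get_state();print(st["force"],st["width"],st["eef_pos"])
save(cv2.resize(s["frame"][200:300,360:460],(600,600),interpolation=cv2.INTER_CUBIC),"pics/t.png")
E
```

```text
[-0.63182068 -0.11328138  0.14434833] 0.06868426909391803 [ 0.59065453 -0.03804091  0.17290311]
```

View pics/t.png

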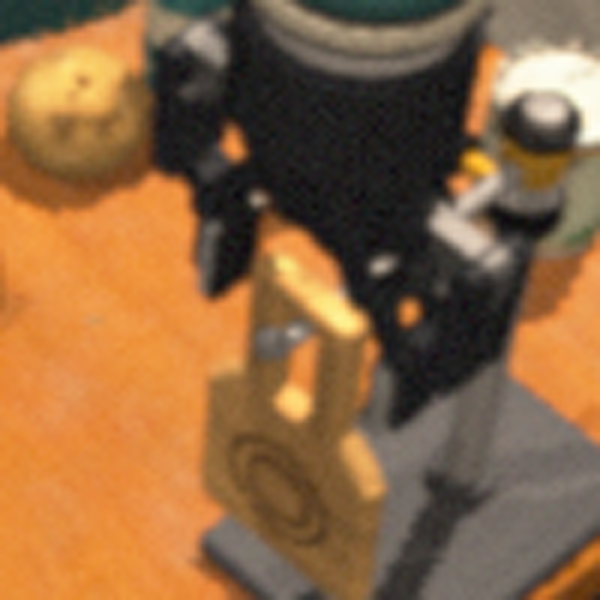

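The board hangs on the arm (tip at (280,340)) and both fingers are clear of the handle. I'll retreat straight up and let it settle.

Emit:
{"method": "move_arm", "body": {
  "series": [
    [[0,0,-0.5],[0,0,0],0.7],
    [[0,0,-1.2],[0,0,0],0.7],
    [[0,0,-2],[0,0,0],0.7],
    [[0,0,-3],[0,0,0],0.7],
    [[0,0,-4.5],[0,0,0],0.7],
    [[0,0,-6],[0,0,0],0.7],
    [[0,0,-8],[0,0,0],0.7],
    [[0,0,-10],[0,0,0],0.7],
    [[0,0,-12],[0,0,0],0.7],
    [[0,0,-12],[0,0,0],0.7],
    [[0,0,-12],[0,0,0],0.7],
    [[0,0,-12],[0,0,0],0.7]
  ]
}}

```text
clock: 19.1
eef_pos: [0.5902, -0.038, 0.2916]
eef_rot: [-0.028, 1.0, 0.0, -0.001]
force: [-0.2, 0.1, -0.1]
width: 0.0725
```

Emit:
{"method": "move_arm", "body": {
  "series": [
    [[0,0,0],[0,0,0],0.7],
    [[0,0,0],[0,0,0],0.7],
    [[0,0,0],[0,0,0],0.7],
    [[0,0,0],[0,0,0],0.7],
    [[0,0,0],[0,0,0],0.7],
    [[0,0,0],[0,0,0],0.7],
    [[0,0,0],[0,0,0],0.7],
    [[0,0,0],[0,0,0],0.7]
  ]
}}

```text
clock: 20.1
eef_pos: [0.5907, -0.0381, 0.2929]
eef_rot: [-0.028, 1.0, 0.0, 0.0]
force: [-0.1, 1.0, 0.2]
width: 0.0728
```

```bash
python3 - <<'E'
from h import *
F=[]
for i in range(10):
    s=snap("scene")
    if i in(0,5,9):
        w=cloud(s);h=cv2.cvtColor(s["frame"],cv2.COLOR_RGB2HSV).astype(int);x,y,z=w[...,0],w[...,1],w[...,2]
        m=(x>.55)&(x<.63)&(y>-.1)&(y<.02)&(z>.05)&(z<.19)&(h[...,2]>90)&(h[...,0]>12)&(h[...,0]<30)
        p=w[m];A=np.c_[p[:,1:],np.ones(len(p))];c=np.linalg.lstsq(A,p[:,0],rcond=None)[0]
        print(m.sum(),np.median(p,0).round(4),"y",np.percentile(p[:,1],[2,98]).round(4),"z",np.percentile(p[:,2],[1,99]).round(4),"tilt",c[:2].round(3));
print(ctrl.get_state()["force"],ctrl.get_state()["clock"])
save(cv2.resize(s["frame"][150:330,290:470],(600,600),interpolation=cv2.INTER_CUBIC),"pics/u.png")
E
```

```text
900 [ 0.5828 -0.0481  0.1277] y [-0.0791 -0.0073] z [0.0772 0.1878] tilt [-0.087  0.02 ]
902 [ 0.5829 -0.0478  0.1282] y [-0.0789 -0.0073] z [0.0779 0.1886] tilt [-0.089  0.024]
900 [ 0.5829 -0.0479  0.1274] y [-0.0791 -0.0074] z [0.0765 0.1875] tilt [-0.089  0.02 ]
[-0.29223174  0.28155893 -0.67077405] 20.6
```

View pics/u.png

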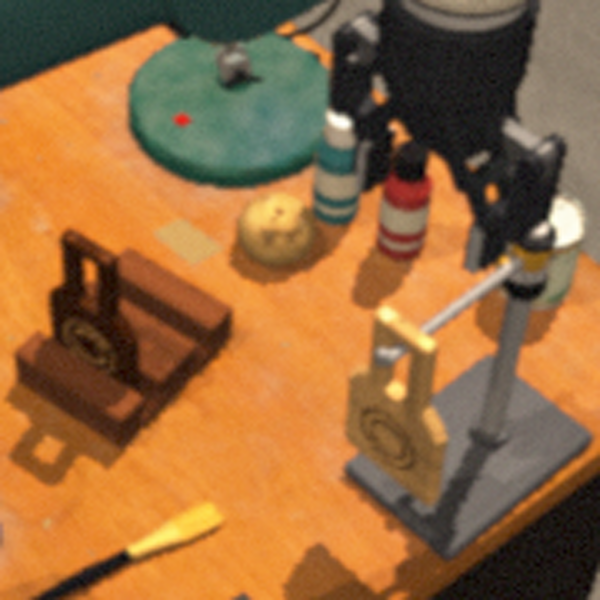

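The pale board hangs free and still on the hook at (390,400). The gripper is clear above it, and the dark board and bystanders look unmoved. Signing off.

```bash
python3 -c "
from workcell import ctrl
print(ctrl.sign_off())"
```

```text
the job is handed in; nothing more can be done
None
```

The pale board now hangs free and still by its slot on the spring hook, and the job is handed in at about 21 s of robot time. The sign-off gives no verdict, so what follows is from my own checks.

- **Hanging:** I lifted the board from the rack, passed the slot over the hook tip with no contact felt, and lowered it until the arm touched at a TCP height of about 0.173 m.
- **Tug:** I pulled down in stages and held about 7 to 8 N for more than 2 s. I then eased off to about 1 to 2 N and opened the gripper slowly.
- **Last checks:** Depth readings over 0.5 s showed the board steady to about 1 mm and tilted about 0.02 rad. The gripper was well clear above it. In the last picture the dark board, bottles, gourd and brush looked unmoved. The sander was outside that crop, and I did not measure any of their positions.
- **Disagreements:** Two estimates of the sideways offset between board and arm differed by about 2 mm, so I took a value in between, and it fitted. The force reading wanders by about 0.7 N, so the tug figures are good to about 1 N. The arm also lagged its commands by about a millimetre while easing off, so I finished that using the force reading.

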